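# Shift the drive unit's gear lever to the marked slot

### The job

Shift the gear lever of the bench drive unit: push it with the fingers, without gripping it or using rough force, out of the middle lane, across the gate and fully home into the corner slot that the upright dark steel marker pin stands beside. Do not shift it into any of the other three corner slots on the way, leave the tools and the jar around the unit where they are, and end with the fingers clear of the lever.

Things in the scene. Friction and masses are not known exactly. Their poses are not given: they have to be found in the camera images.
- gearbox: Fixed drive unit: grey-green housing 170 (x) x 220 (y) x 100 mm high, aluminium top plate; finned motor 180 mm out on its +x side, 96 mm high; small chuck 65 mm out on its -y side. Origin: on the bench under the housing's centre and the gate's centre. x points to the motor, away from the robot within 0.45 rad of yaw; y to its left; z up.
- gate_center (a point): Centre of the gate, on the plate, 100 mm above the bench; axes as the unit's. Three lanes along x (|y| < 7.5 mm, and |y| from 16.5 to 34.5) end at x = +-34.5 mm; a 15 mm crossbar along y at x = 0 joins them. So six slots, four at corners; 9 mm bars, rounded towards the crossbar, part the lanes. The plate stops the stem: lanes change only in the crossbar.
- shift_fore (a joint): Tilt of the lever along the lanes, rad: 0 = in the crossbar, + = top leaning to the unit's +x, - to -x. Fully home it is +-0.31 to 0.34, at a springy rubber stop that gives 5 mm or so at the grip before the stem hits the plate. It stays where it is left and starts anywhere in the middle lane. It changes lanes freely within +-0.03; the rounded bars guide it in from up to about +-0.06.
- shift_side (a joint): Tilt of the lever across the lanes, rad: 0 = middle lane, + = top leaning to the unit's +y, - to -y. Over there a like springy stop holds it at about +-0.34, in the outer lane, where it can be pushed along. It stays where it is left.
- knob_center (a point): Centre of the lever's black grip, a cylinder 26 mm across, 47 mm tall, on a 10 mm steel stem. The lever tilts about a pivot 30 mm above the bench below the gate's centre; this point is 119 mm from it (149 mm above the bench when upright; grip's top then 172, underside 125). It travels about 40 mm each way along and across. 2 to 4 N at the grip move it.
- marker: Dark steel marker pin fixed upright in the top plate, 10 mm thick with a 20 mm head, top 136 mm above the bench. Origin: its foot, on the plate. It stands at x = +30 or -30, y = +85 or -85 mm in the unit's axes, outward of the corner slot to be engaged. The other three such places carry flat dark plugs 18 mm wide, 3 mm high.
- handpiece: Loose beige rotary hand tool, 197 mm long, 46 mm thick, lying on the bench on the unit's +y side. Origin: underside, 85 mm from its rear end; x along it to the bit. Leave alone.
- bit_jar: Loose closed jar with a steel cap, 54 mm in diameter, 70 mm tall, standing on the unit's -y side. Origin: centre of its underside. Leave alone.
- driver: Loose screwdriver, 190 mm long, lying on the bench between the robot and the unit, across. Leave alone.

How it is judged (in metres and radians):
On the way:
1. the lever is pushed across the neutral crossbar into the lane of the marked slot (((y of marker in the frame of gearbox above 0 m and value of joint shift_side above 0.25 rad and value of joint shift_fore between -0.15 and 0.15 rad) or (y of marker in the frame of gearbox below 0 m and value of joint shift_side below -0.25 rad and value of joint shift_fore between -0.15 and 0.15 rad))), for 0.05 s.
At the end, for the whole second after the job is handed in: The lever rests in the corner slot beside the marker pin: tilted at least 0.26 rad along the lane to the marker's end (home is 0.31 to 0.34) and at least 0.25 rad across to the marker's side, still; handpiece, jar and screwdriver within 30 mm of where they were (((x of marker in the frame of gearbox above 0 m and y of marker in the frame of gearbox above 0 m and value of joint shift_fore above 0.26 rad and value of joint shift_side above 0.25 rad) or (x of marker in the frame of gearbox above 0 m and y of marker in the frame of gearbox below 0 m and value of joint shift_fore above 0.26 rad and value of joint shift_side below -0.25 rad) or (x of marker in the frame of gearbox below 0 m and y of marker in the frame of gearbox above 0 m and value of joint shift_fore below -0.26 rad and value of joint shift_side above 0.25 rad) or (x of marker in the frame of gearbox below 0 m and y of marker in the frame of gearbox below 0 m and value of joint shift_fore below -0.26 rad and value of joint shift_side below -0.25 rad)) and velocity of joint shift_fore between -0.05 and 0.05 rad/s and velocity of joint shift_side between -0.05 and 0.05 rad/s and distance of each of handpiece, bit_jar, driver from where it was at the start of the episode below 0.03 m); the robot touches nothing.
It fails at once if the lever is shifted into a corner slot that is not the marked one ((value of joint shift_fore above 0.2 rad and value of joint shift_side above 0.25 rad and not (x of marker in the frame of gearbox above 0 m and y of marker in the frame of gearbox above 0 m)) or (value of joint shift_fore above 0.2 rad and value of joint shift_side below -0.25 rad and not (x of marker in the frame of gearbox above 0 m and y of marker in the frame of gearbox below 0 m)) or (value of joint shift_fore below -0.2 rad and value of joint shift_side above 0.25 rad and not (x of marker in the frame of gearbox below 0 m and y of marker in the frame of gearbox above 0 m)) or (value of joint shift_fore below -0.2 rad and value of joint shift_side below -0.25 rad and not (x of marker in the frame of gearbox below 0 m and y of marker in the frame of gearbox below 0 m))).
It fails at once if the lever or the unit is squeezed or pushed with more than 38 N (contact force between the fingers and gearbox above 38 N).
It fails at once if the hand tool is moved more than 30 mm or lifted (distance of handpiece from where it was at the start of the episode above 0.03 m).
It fails at once if the jar is moved more than 30 mm or lifted (distance of bit_jar from where it was at the start of the episode above 0.03 m).
It fails at once if the screwdriver is moved more than 30 mm or lifted (distance of driver from where it was at the start of the episode above 0.03 m).
It also fails if it takes over 58 s, if anything falls off the work surface, if the arm or the gripper's body presses on something with over 40 N, if the wrist force passes 120 N, or if a joint passes its speed limit or range.

### The arm

A 6-joint arm with a two-finger parallel gripper is mounted at the origin on the work surface. World frame = base frame: x ahead of the robot, y to its left, z up, the work surface at z = 0. Lengths are in mm, angles in rad, forces in N, time in s.
With the tool pointing down it reaches from about 275 to 725 mm from the base axis. Payload 5.6 kg.
Tool frame: the origin (TCP) lies on the front face of the gripper's body, between the roots of the fingers; the fingertips stand 73 mm ahead of it and the grasp point (between the pads) lies 54 mm ahead of it; z points along the fingers, y is the direction in which the jaws open and shut (so a half turn about z gives the same grasp; the last joint's range is limited). The gripper opens to 85 mm and grips with 20 to 120 N. Pads are 22 mm wide; open, the fingers measure 114 mm over their backs; the gripper's body (76 mm by 85 mm) begins 54 mm behind the grasp point. The pads swing forward as they close: fully open they stand 13 mm farther back than shut.
Start: joints at [1.59, 0.255, 0.108, 0, -1.424, -0.285], TCP at [144.447, 530.687, 303.883] pointing down, gripper open.
Joint ranges: [-2.95, 2.95], [-1.21, 1.97], [-1.09, 1.5], [-2.87, 1.71], [-2.94, -0.07], [-3.05, 3.05]. Speed limits (rad/s): [2.57, 2.57, 3.14, 3.14, 3.14, 3.14].

### API

Orientations are given as a unit quaternion [w, x, y, z].
In Python, from workcell import observe, camera, calibration, close_job gives the robot as it stands. The module is installed in compiled form; this text tells all that it offers.
- The arm moves only by the tool play_rows, never from a script. Its argument "targets" is a list of rows, each a list of 7 numbers: the shift along the tool's x, y, z in m, then the turn, a rotation vector about the tool's x, y, z in degrees, then the opening, from 0 (shut) to 1 (fully open). In form: [[x, y, z, wx, wy, wz, hand], ...]. A call has 1 to 12 rows; each row shifts and turns the pose as measured when the row begins, along the tool's axes as they then stand; what a row does not reach is not made up. A row lasts 1/12 s, in which the tool goes at most 41.7 mm and 7.16 degrees, less where a joint would pass 70% of its speed; a pose out of reach is approached as far as the arm can. A call with a gripper value outside its range is refused whole. The fingers move at their own pace and stop on an object; the grip force is fixed at half the most. Time passes only in rows, so rows that do not move let the fingers close. It gives the time, the measured TCP pose, the force and the opening at its end, in the units of the state.
- observe(): the state, without advancing time (a new reading comes with each control period).
- camera(name): name is "side" or "top"; returns (picture, depth): 400x640x3 uint8, blue, green, red; 400x640 float32, mm along the optical axis (not along the pixel's ray), 0 where there is no reading.
- calibration(name): a dict with "fx", "fy", "cx", "cy" (pixels), "R" (3x3) and "t" (3): a world point X has camera coordinates R X + t. Camera axes: x right, y down, z forward; pixel columns grow to the right and rows downward; lengths in mm; the calibration is good to about 2 mm. A picture is of the moment at which its call begins. calibration takes no time and is no camera call.
- close_job(): hands the job in, once; it reports no verdict.
The state is a dict: "time_s": time; "joint_positions": joint angles; "joint_vel": joint speeds; "joint_torque": joint torques, N m; "tool_pos": TCP position; "tool_rot": TCP orientation; "ft_force": force on the tool from outside, world axes, zero at the start; "wrist_torque": the same for the moment, N m; "finger_gap": finger opening in mm.
Only numpy, scipy, OpenCV 4.12 (cv2) and the standard library are available. Lean on these libraries where they do the work, as an engineer would, in place of code of your own. Each camera call takes 0.05 s, during which the arm holds its last target.

## Working session

There is one attempt and no reset: what is moved stays moved. The work goes in short steps, Python scripts to look and compute and a tool call to move; the robot and the scene stay as the last step left them, time stands still between calls to the robot, and variables do not carry over. Pictures are saved under pics/ and viewed, and the job is handed in when it is done.

Besides the shell and the picture viewer there is one more tool, called as name([rows], argument=value, ...), one row to a line, values as JSON. play_rows: Moves the arm, as the interface text tells. Its arguments: {"type":"object","properties":{"targets":{"type":"array"}},"required":["targets"]}

```bash
mkdir -p pics; python3 - <<'E'
from workcell import observe,camera,calibration
import cv2,numpy as np
for n in("side","top"):
    p,d=camera(n); cv2.imwrite(f"pics/{n}0.png",p); np.save(f"pics/{n}0.npy",d)
    c=calibration(n); print(n,c); R=np.array(c["R"]);print("campos",-R.T@np.array(c["t"]))
s=observe();print(s)
E
```

```text
side {'fx': 374.420868418328, 'fy': 374.420868418328, 'cx': 321.9631547729691, 'cy': 203.48338204341312, 'R': array([[ 0.98379304, -0.17865652, -0.01526799],
       [-0.12565367, -0.62616528, -0.76949866],
       [ 0.12791567,  0.75894591, -0.63846589]]), 't': array([-500.09086839,  158.77158814,  740.96374011])}
campos [ 417.15527507 -552.27863326  587.61921831]
top {'fx': 398.40541647713206, 'fy': 398.40541647713206, 'cx': 326.14390664204683, 'cy': 201.30829613508368, 'R': array([[ 0.01047104, -0.99965997, -0.02388093],
       [-0.99768238, -0.00883861, -0.0674666 ],
       [ 0.06723259,  0.02453202, -0.99743569]]), 't': array([ 32.79131536, 528.18210821, 900.19099436])}
campos [466.09245326  15.36505421 934.30036725]
{'time_s': 0.1, 'joint_positions': array([ 1.58958988e+00,  2.55708056e-01,  1.07120048e-01, -4.42313485e-04,
       -1.42392343e+00, -2.84584324e-01]), 'joint_vel': array([-1.14433968e-03, -2.05167620e-03,  4.90502899e-03,  2.48047843e-03,
       -7.53642620e-05, -1.40231895e-04]), 'joint_torque': array([-1.36681589e-03, -3.87603700e+01,  2.38474506e+01,  5.37784740e+00,
       -3.83897932e-03,  1.59656683e-06]), 'tool_pos': array([144.33158816, 530.38391418, 303.06689287]), 'tool_rot': array([ 8.80763220e-04,  9.91177695e-01, -1.32536761e-01, -8.66525648e-05]), 'ft_force': array([ 0.2022785 ,  0.54581383, -0.61906466]), 'wrist_torque': array([ 0.07213011,  0.04012278, -0.06321356]), 'finger_gap': 85.1536714317982}
```

View pics/side0.png

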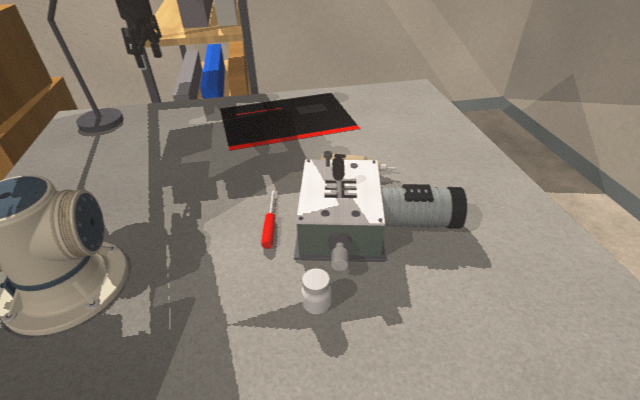

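View pics/top0.png

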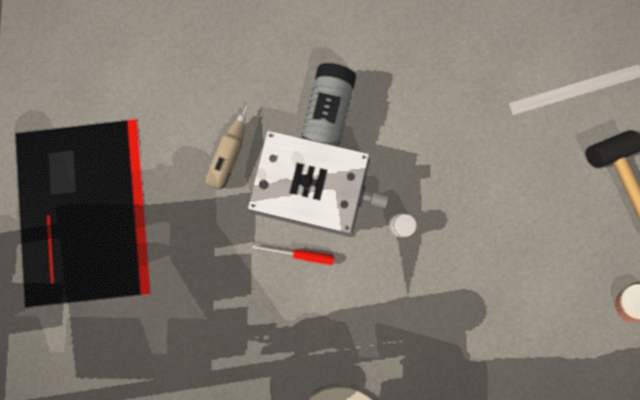

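```bash
python3 - <<'E'
import cv2
a=cv2.imread("pics/side0.png")[145:265,270:400];b=cv2.imread("pics/top0.png")[120:245,240:380]
cv2.imwrite("pics/sz.png",cv2.resize(a,None,fx=5,fy=5,interpolation=2)[:600]);cv2.imwrite("pics/tz.png",cv2.resize(b,None,fx=4.8,fy=4.8,interpolation=2))
E
```

```text
(no output)
```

View pics/sz.png

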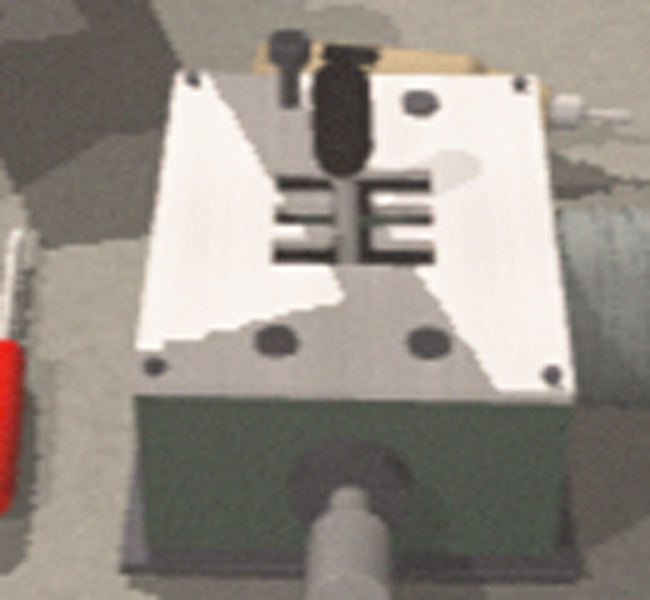

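View pics/tz.png

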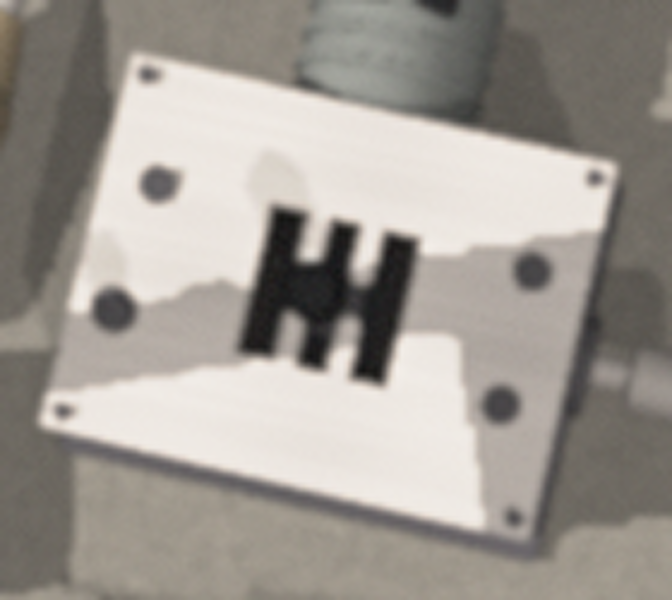

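```bash
cat > h.py <<'E'
import cv2,numpy as np
from workcell import observe,camera,calibration
def cloud(n,d):
    c=calibration(n);v,u=np.mgrid[0:400,0:640]
    X=np.stack([(u-c["cx"])/c["fx"]*d,(v-c["cy"])/c["fy"]*d,d],-1)
    return (X-c["t"])@np.array(c["R"])
def ray(n,u,v,z):
    c=calibration(n);R=np.array(c["R"]);C=-R.T@c["t"]
    r=R.T@np.array([(u-c["cx"])/c["fx"],(v-c["cy"])/c["fy"],1]);return C+r*(z-C[2])/r[2]
def proj(n,X):
    c=calibration(n);p=np.array(c["R"])@np.asarray(X,float)+c["t"];return c["fx"]*p[0]/p[2]+c["cx"],c["fy"]*p[1]/p[2]+c["cy"]
E
python3 - <<'E'
from h import *
for n in("top","side"):
    d=np.load(f"pics/{n}0.npy");P=cloud(n,d);Z=P[...,2]
    ok=(d>0)&(P[...,0]>300)&(P[...,0]<800)&(abs(P[...,1])<250)
    m=(ok&(Z>93)&(Z<108)).astype(np.uint8)
    m=cv2.morphologyEx(m,cv2.MORPH_OPEN,np.ones((9,9)))
    nn,l,s,_=cv2.connectedComponentsWithStats(m);k=1+np.argmax(s[1:,4]);
    Q=P[l==k]; 
    r=cv2.minAreaRect(Q[:,:2].astype(np.float32));print(n,r,"z",np.median(Q[:,2]))
    img=cv2.imread(f"pics/{n}0.png")
    hi=ok&(Z>114)
    nn,l,s,c=cv2.connectedComponentsWithStats(hi.astype(np.uint8))
    for i in range(1,nn):
        q=P[l==i];
        if len(q)>5:print(s[i],c[i],q.mean(0).round(1),q.min(0).round(1),q.max(0).round(1))
# rays for hole plugs and gate in top view (zoom px/4.8+offset)
f=lambda u,v:ray("top",u/4.8+240-.4,v/4.8+120-.4,100)
for nm,u,v in[("plug++",159,184),("marker",115,309),("plug+-",532,271),("plug--",500,405),("s++",150,74),("s-+",64,411),("s+-",595,178),("s--",513,517),("gate++",289,210),("gate-+",257,353),("gate+-",402,238),("gate--",369,381)]:print(nm,f(u,v).round(1))
E
```

```text
top ((564.8953857421875, 74.08827209472656), (220.20872497558594, 169.99929809570312), 77.12751770019531) z 98.67080556598843
[299 174  14  14 154] [305.38311688 180.68831169] [557.6  75.  166.4] [546.2  63.3 133.4] [571.   87.6 173.9]
[259 180  10  10  78] [263.37179487 184.28205128] [553.6 162.8 133.5] [544.8 154.1 123. ] [562.3 172.3 137.5]
side ((561.970458984375, 72.8524169921875), (222.91259765625, 170.04861450195312), 77.30073547363281) z 99.68828193388326
[323 151   9  11  72] [327.05555556 155.25      ] [550.8 158.1 129.8] [541.8 150.4 114.2] [561.3 168.6 137.2]
[332 157  12  27 270] [337.48518519 168.84074074] [555.2  67.5 152.6] [544.4  61.1 114.1] [567.8  83.4 173.1]
plug++ [613.6 150.2 100. ]
marker [557.9 168.6 100. ]
plug+- [576.1 -14.7 100. ]
plug-- [517.1  -1.1 100. ]
s++ [662.8 155.2 100. ]
s-+ [512.7 190.1 100. ]
s+- [617.4 -42.1 100. ]
s-- [468.3  -7.1 100. ]
gate++ [602.4  92.5 100. ]
gate-+ [539.  105.6 100. ]
gate+- [590.3  42.5 100. ]
gate-- [527.1  56.3 100. ]
```

play_rows([
  [0.027,0.019,0,0,0,0,0],
  [0.027,0.019,0,0,0,0,0],
  [0.027,0.019,0,0,0,0,0],
  [0.027,0.019,0,0,0,0,0],
  [0.027,0.019,0,0,0,0,0],
  [0.027,0.019,0,0,0,0,0],
  [0.027,0.019,0,0,0,0,0],
  [0.027,0.019,0,0,0,0,0],
  [0.027,0.019,0,0,0,0,0],
  [0.027,0.019,0,0,0,0,0],
  [0.027,0.019,0,0,0,0,0],
  [0.027,0.019,0,0,0,0,0],
])

```text
time_s: 1.1
tool_pos: [401.9, 213.8, 298.1]
tool_rot: [0.006, 0.992, -0.127, -0.002]
ft_force: [1.2, 0.5, 0.5]
finger_gap: -0.0
```

```bash
cat >> h.py <<'E'
from scipy.spatial.transform import Rotation as Ro
YAW=-0.2236;O=np.array([564.5,74.0]);U=np.array([[np.cos(YAW),-np.sin(YAW)],[np.sin(YAW),np.cos(YAW)]])
def st():
    s=observe();w,x,y,z=s["tool_rot"];T=Ro.from_quat([x,y,z,w]).as_matrix();p=s["tool_pos"]
    print("t",round(s["time_s"],2),"tcp",p.round(1),"unit xy",(U.T@(p[:2]-O)).round(1),"tip z",(p+73*T[:,2])[2].round(1),"yaw err deg",np.degrees(np.arctan2(T[1,0],T[0,0])-YAW).round(2),"zax",T[:,2].round(3),"F",s["ft_force"].round(1),"gap",s["finger_gap"].round(1))
    return p,T
def goal(x,y,tipz):
    p,T=st();g=np.r_[U@[x,y]+O,tipz+73];print("tool delta",(T.T@(g-p)).round(1))
E
python3 -c "
from h import *
goal(-50,0,230)"
```

```text
Traceback (most recent call last):
  File "h.py", line 19, in goal
    p,T=st();g=np.r_[U@[x,y]+O,tipz+73];print("tool delta",(T.T@(g-p)).round(1))
        ~~^^
  File "h.py", line 16, in st
    print("t",round(s["time_s"],2),"tcp",p.round(1),"unit xy",(U.T@(p[:2]-O)).round(1),"tip z",(p+73*T[:,2])[2].round(1),"yaw err deg",np.degrees(np.arctan2(T[1,0],T[0,0])-YAW).round(2),"zax",T[:,2].round(3),"F",s["ft_force"].round(1),"gap",s["finger_gap"].round(1))
                                                                                                                                                                                                                                                 ^^^^^^^^^^^^^^^^^^^^^
AttributeError: 'float' object has no attribute 'round'
```

```bash
sed -i 's/s\["finger_gap"\].round(1)/round(s["finger_gap"],1)/' h.py
python3 -c "
from h import *
goal(-50,0,230)"
```

```text
t 1.1 tcp [401.9 213.8 298.1] unit xy [-189.6  100.3] tip z 225.1 yaw err deg -1.82 zax [-0.006 -0.011 -1.   ] F [1.2 0.5 0.5] gap -0.0
tool delta [142.7  95.9  -4.1]
```

play_rows([
  [0.024,0.016,-0.001,0,0,-0.4,0],
  [0.024,0.016,-0.001,0,0,-0.4,0],
  [0.024,0.016,-0.001,0,0,-0.4,0],
  [0.024,0.016,-0.001,0,0,-0.4,0],
  [0.024,0.016,-0.001,0,0,-0.4,0],
  [0.02,0.014,-0.001,0,0,0,0],
  [0,0,0,0,0,0,0],
])

```text
time_s: 1.68
tool_pos: [521.3, 77.0, 301.8]
tool_rot: [0.008, 0.994, -0.112, -0.005]
ft_force: [-0.3, 0.1, 1.2]
finger_gap: -0.0
```

```bash
python3 -c "
from h import *
goal(-48,0,128)
s=observe()
p,_=camera('side');cv2.imwrite('pics/s1.png',p);cv2.imwrite('pics/s1z.png',cv2.resize(p[100:265,240:420],None,fx=3.6,fy=3.6,interpolation=2))"
```

```text
t 1.68 tcp [521.3  77.  301.8] unit xy [-42.8  -6.6] tip z 228.9 yaw err deg -0.02 zax [-0.012 -0.014 -1.   ] F [-0.3  0.1  1.2] gap -0.0
tool delta [ -4.3  -8.3 100.8]
```

View pics/s1z.png

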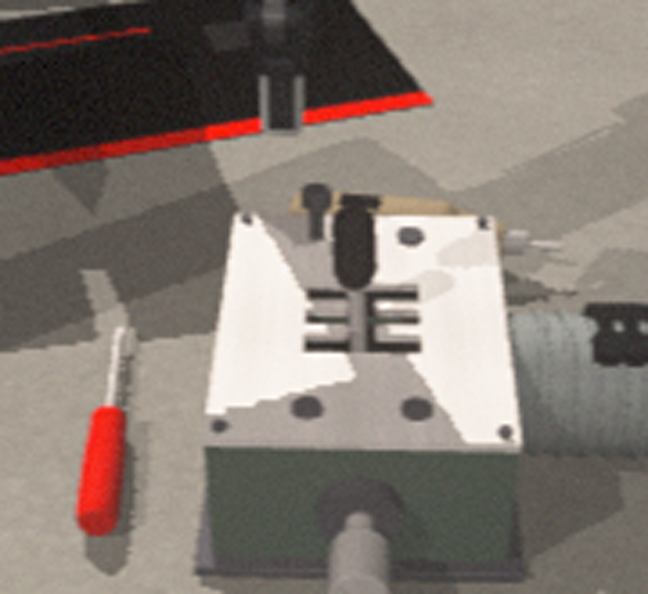

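play_rows([
  [-0.005,-0.008,0,0.9,0.5,0,0],
  [0,0,0.014,0,0,0,0],
  [0,0,0.014,0,0,0,0],
  [0,0,0.014,0,0,0,0],
  [0,0,0.014,0,0,0,0],
  [0,0,0.014,0,0,0,0],
  [0,0,0.014,0,0,0,0],
  [0,0,0.012,0,0,0,0],
  [0,0,0,0,0,0,0],
])

```text
time_s: 2.48
tool_pos: [510.2, 98.0, 202.0]
tool_rot: [-0.006, 0.994, -0.109, 0.002]
ft_force: [-1.1, -0.3, -1.1]
finger_gap: -0.0
```

```bash
python3 -c "
from h import *
goal(-48,0,128)
p,_=camera('side');cv2.imwrite('pics/s2.png',p);cv2.imwrite('pics/s2z.png',cv2.resize(p[100:265,240:420],None,fx=3.6,fy=3.6,interpolation=2))"
```

```text
t 2.48 tcp [510.2  98.  202. ] unit xy [-58.3  11.4] tip z 129.0 yaw err deg 0.35 zax [ 0.004  0.011 -1.   ] F [-1.1 -0.3 -1.1] gap -0.0
tool delta [10.2 11.4  0.9]
```

View pics/s2z.png

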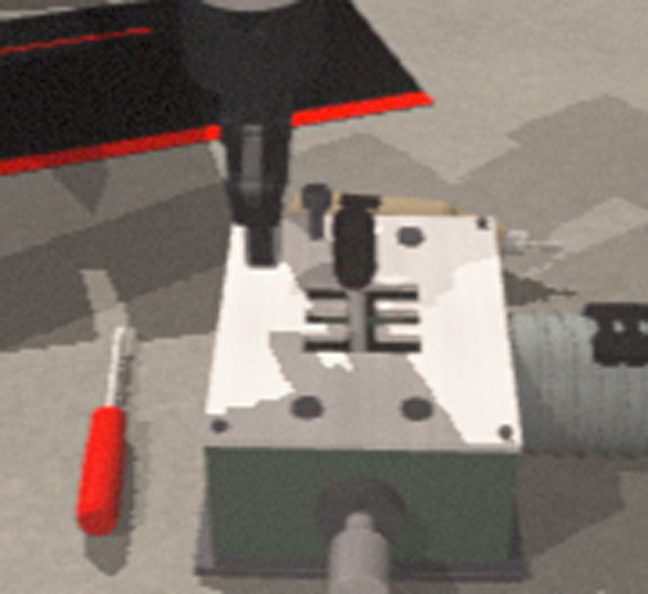

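play_rows([
  [0.003,0.003,0,0,0,0,0],
  [0.003,0.003,0,0,0,0,0],
  [0.003,0.003,0,0,0,0,0],
  [0,0.001,0,0,0,0,0],
  [0,0,0,0,0,0,0],
  [0,0,0,0,0,0,0],
])

```text
time_s: 3.03
tool_pos: [518.9, 87.3, 207.9]
tool_rot: [-0.008, 0.994, -0.107, 0.006]
ft_force: [-0.5, 0.1, -0.1]
finger_gap: 0.1
```

```bash
cat >> h.py <<'E'
def snap(k):
    p,_=camera('side');q,d=camera('top');cv2.imwrite(f'pics/{k}s_.png',p);cv2.imwrite(f'pics/{k}t_.png',q);np.save(f'pics/{k}.npy',d)
    a=cv2.resize(p[130:230,280:400],None,fx=5,fy=5,interpolation=2)[:,:400]
    a=cv2.resize(p[145:220,290:390],None,fx=4,fy=4,interpolation=2);b=cv2.resize(q[140:215,260:360],None,fx=4,fy=4,interpolation=2)
    cv2.imwrite(f'pics/{k}.png',np.hstack([a,b]))
E
python3 -c "
from h import *
goal(-40,0,128);snap('a3')"
```

```text
t 3.03 tcp [518.9  87.3 207.9] unit xy [-47.4   2.9] tip z 134.9 yaw err deg 0.52 zax [ 0.014  0.014 -1.   ] F [-0.5  0.1 -0.1] gap 0.1
tool delta [7.4 3.1 6.9]
```

View pics/a3.png

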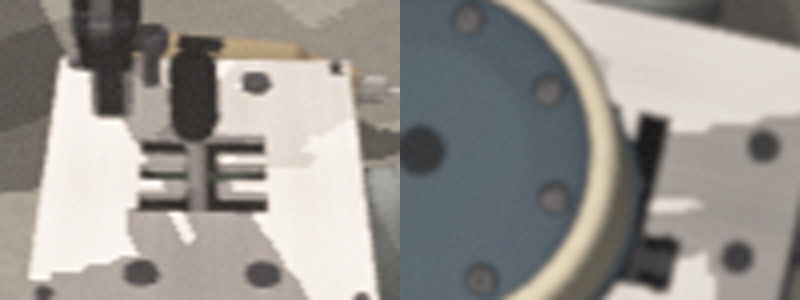

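```bash
cat >> h.py <<'E'
def kn(f,s,L=119):
    v=np.array([np.tan(f),np.tan(s),1]);v/=np.linalg.norm(v);v*=L
    return np.r_[U@v[:2]+O,30+v[2]]
E
python3 -c "
from h import *
for f in(-.06,-.03,0,.03): print(f,np.round(proj('side',kn(f,0)),1),np.round(proj('side',kn(f,0,142)),1),np.round(proj('top',kn(f,0,142)),1))
for x,y in((34.5,34.5),(-34.5,34.5),(34.5,-34.5),(-34.5,-34.5)): print(x,y,[np.round(proj(n,np.r_[U@[x,y]+O,100]),1) for n in('side','top')])
for k in('side0','s1','s2','a3s_'):
    p=cv2.imread(f'pics/{k}.png').max(2)
    sub=p[158:181,330:346]<50
    print(k,[ (r+158,330+np.nonzero(sub[r])[0].min(),330+np.nonzero(sub[r])[0].max()) for r in range(0,23,3) if sub[r].any()])
"
```

```text
-0.06 [337.7 168.1] [337.2 158.8] [304.7 181.1]
-0.03 [339.5 168.1] [339.3 158.7] [305.2 178.9]
0 [341.2 168.1] [341.4 158.7] [305.7 176.8]
0.03 [342.9 168.1] [343.5 158.7] [306.2 174.7]
34.5 34.5 [array([356.4, 177.8]), array([296.3, 161.7])]
-34.5 34.5 [array([325.4, 177.4]), array([288.6, 193.3])]
34.5 -34.5 [array([357.3, 197.3]), array([328. , 169.1])]
-34.5 -34.5 [array([324.1, 196.8]), array([320.4, 200.8])]
side0 []
s1 [(164, np.int64(342), np.int64(342))]
s2 [(161, np.int64(334), np.int64(342)), (164, np.int64(333), np.int64(342)), (167, np.int64(340), np.int64(340)), (173, np.int64(334), np.int64(334))]
a3s_ [(158, np.int64(336), np.int64(339)), (167, np.int64(337), np.int64(342))]
```

```bash
python3 -c "
from h import *
p=cv2.imread('pics/side0.png')[150:205,315:365];cv2.imwrite('pics/g.png',cv2.resize(p,None,fx=10,fy=10,interpolation=0))"
```

```text
(no output)
```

View pics/g.png

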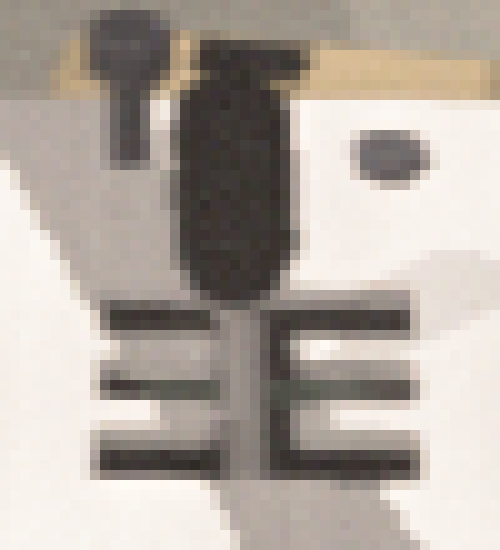

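play_rows([
  [0.003,0.002,0.002,-0.3,0.3,0,0],
  [0.003,0.002,0.003,-0.3,0.3,0,0],
  [0.003,0.001,0.003,0,0,0,0],
  [0.003,0,0.002,0,0,0,0],
  [0,0,0,0,0,0,0],
])

```text
time_s: 3.55
tool_pos: [530.5, 79.3, 196.6]
tool_rot: [-0.001, 0.994, -0.107, 0.011]
ft_force: [-0.6, 0.6, -0.5]
finger_gap: 0.2
```

```bash
cat >> h.py <<'E'
def sz(k):
    p,_=camera('side');cv2.imwrite(f'pics/{k}_.png',p);cv2.imwrite(f'pics/{k}.png',cv2.resize(p[140:210,305:375],None,fx=8,fy=8,interpolation=0))
E
python3 -c "
from h import *
goal(-27,0,128);sz('a4')"
```

```text
t 3.55 tcp [530.5  79.3 196.6] unit xy [-34.3  -2.4] tip z 123.6 yaw err deg 0.53 zax [ 0.022  0.    -1.   ] F [-0.6  0.6 -0.5] gap 0.2
tool delta [ 7.4 -2.4 -4.2]
```

View pics/a4.png

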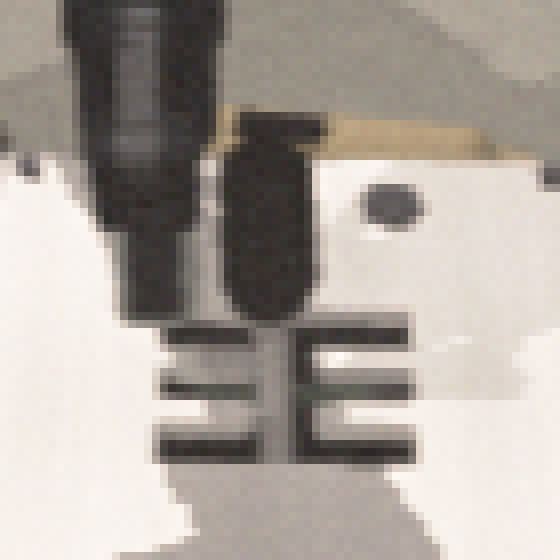

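play_rows([
  [0.002,-0.001,-0.001,0,-0.5,0,0],
  [0.002,-0.001,-0.001,0,-0.5,0,0],
  [0.002,0,0,0,0,0,0],
  [0.001,0,0,0,0,0,0],
  [0,0,0,0,0,0,0],
])

```text
time_s: 4.02
tool_pos: [538.0, 79.8, 199.0]
tool_rot: [-0.002, 0.994, -0.107, 0.0]
ft_force: [-2.2, -0.1, 1.7]
finger_gap: -0.2
```

```bash
python3 -c "
from h import *
goal(-27,0,126);sz('a5')"
```

```text
t 4.02 tcp [538.   79.8 199. ] unit xy [-27.1  -0.2] tip z 126.0 yaw err deg 0.53 zax [ 0.001  0.004 -1.   ] F [-2.2 -0.1  1.7] gap -0.2
tool delta [ 0.1 -0.2  0. ]
```

View pics/a5.png

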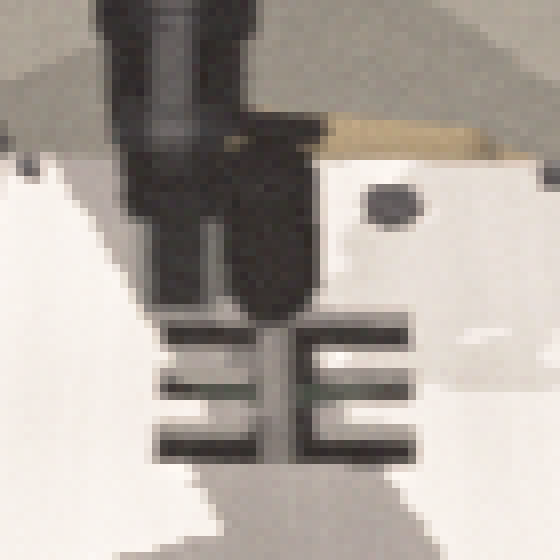

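play_rows([
  [0.0015,0,0,0,0,0,0],
  [0.0015,0,0,0,0,0,0],
  [0.0015,0,0,0,0,0,0],
  [0,0,0,0,0,0,0],
])

```text
time_s: 4.4
tool_pos: [542.0, 79.0, 199.4]
tool_rot: [-0.002, 0.994, -0.107, 0.0]
ft_force: [-1.7, 0.5, 1.4]
finger_gap: 0.0
```

```bash
python3 -c "
from h import *
goal(-24,0,126);sz('a6')"
```

```text
t 4.4 tcp [542.   79.  199.4] unit xy [-23.   -0.1] tip z 126.4 yaw err deg 0.55 zax [ 0.001  0.005 -1.   ] F [-1.7  0.5  1.4] gap 0.0
tool delta [-1.  -0.2  0.4]
```

View pics/a6.png

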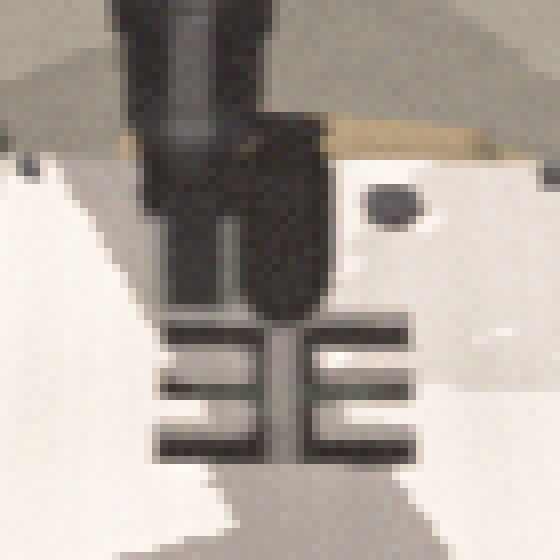

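play_rows([
  [-0.005,0,0,0,0,-0.2,0],
  [-0.006,0,0,0,0,0.5,0],
  [-0.006,0,0,0,0,0.2,0],
  [-0.005,0,0,0,0,0,0],
  [0,0.004,0,0,0,0,0],
  [0,0.008,0,0,0,0,0],
  [0,0.008,0,0,0,0,0],
  [0,0.008,0,0,0,0,0],
  [0,0.008,0,0,0,0,0],
  [0,0.008,0,0,0,0,0],
  [0,0.006,0,0,0,0,0],
  [0,0,0,0,0,0,0],
])

```text
time_s: 5.45
tool_pos: [506.4, 29.6, 199.2]
tool_rot: [-0.002, 0.994, -0.112, 0.002]
ft_force: [-0.3, 0.1, -0.2]
finger_gap: 0.1
```

```bash
python3 -c "
from h import *
goal(0,-60,126);sz('a7')"
```

```text
t 5.45 tcp [506.4  29.6 199.2] unit xy [-46.8 -56.2] tip z 126.2 yaw err deg -0.02 zax [ 0.004  0.005 -1.   ] F [-0.3  0.1 -0.2] gap 0.1
tool delta [46.8  3.8  0.3]
```

View pics/a7.png

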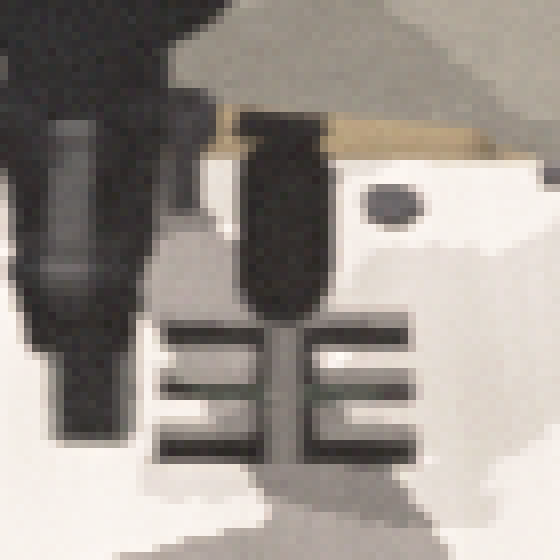

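play_rows([
  [0.004,0.001,0,0,0,0,0],
  [0.007,0.001,0,0,0,0,0],
  [0.007,0,0,0,0,0,0],
  [0.007,0,0,0,0,0,0],
  [0.007,0,0,0,0,0,0],
  [0.007,0,0,0,0,0,0],
  [0.004,0,0,0,0,0,0],
  [0.001,0,0,0,0,0,0],
  [0,0,0,0,0,0,0],
])

```text
time_s: 6.25
tool_pos: [555.3, 17.7, 198.5]
tool_rot: [-0.002, 0.994, -0.111, 0.002]
ft_force: [0.4, -0.1, 0.2]
finger_gap: 0.2
```

```bash
python3 -c "
from h import *
goal(0,-35,126);snap('a8')"
```

```text
t 6.25 tcp [555.3  17.7 198.5] unit xy [  3.6 -57. ] tip z 125.5 yaw err deg 0.01 zax [ 0.004  0.005 -1.   ] F [ 0.4 -0.1  0.2] gap 0.2
tool delta [ -3.5 -22.   -0.4]
```

View pics/a8.png

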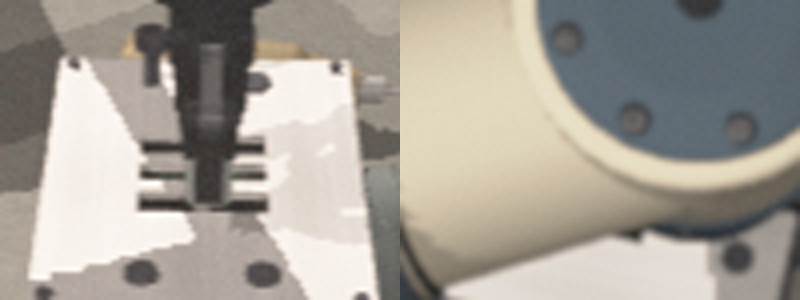

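play_rows([
  [-0.002,-0.003,0,0,0,0,0],
  [-0.001,-0.004,0,0,0,0,0],
  [0,-0.004,0,0,0,0,0],
  [0,-0.004,0,0,0,0,0],
  [0,-0.004,0,0,0,0,0],
  [0,-0.003,0,0,0,0,0],
  [0,-0.002,0,0,0,0,0],
  [0,0,0,0,0,0,0],
])

```text
time_s: 7.02
tool_pos: [556.4, 44.5, 199.8]
tool_rot: [-0.002, 0.994, -0.111, 0.002]
ft_force: [-0.6, -1.3, 0.9]
finger_gap: 0.3
```

play_rows([
  [0,-0.002,0,0,0,0,0],
  [0,-0.002,0,0,0,0,0],
  [0,-0.002,0,0,0,0,0],
  [0,0,0,0,0,0,0],
])

```text
time_s: 7.35
tool_pos: [557.8, 50.3, 199.9]
tool_rot: [-0.002, 0.994, -0.111, 0.002]
ft_force: [0.0, -0.4, 0.5]
finger_gap: 0.1
```

```bash
python3 -c "
from h import *
goal(0,-27,126);sz('a9')"
```

```text
t 7.35 tcp [557.8  50.3 199.9] unit xy [ -1.3 -24.6] tip z 126.9 yaw err deg 0.08 zax [ 0.004  0.003 -1.   ] F [ 0.  -0.4  0.5] gap 0.1
tool delta [1.3 2.4 0.9]
```

View pics/a9.png

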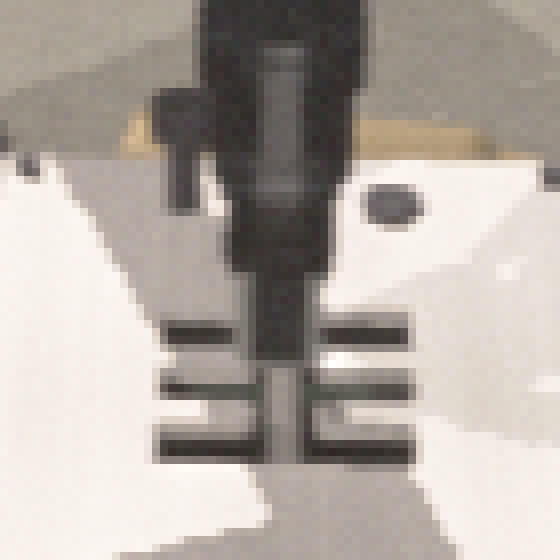

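play_rows([
  [0.001,-0.002,0,0,0,0,0],
  [0,-0.003,0,0,0,0,0],
  [0,-0.003,0,0,0,0,0],
  [0,-0.003,0,0,0,0,0],
  [0,-0.003,0,0,0,0,0],
  [0,-0.002,0,0,0,0,0],
])

```text
time_s: 7.9
tool_pos: [562.2, 66.6, 199.9]
tool_rot: [-0.001, 0.994, -0.111, 0.001]
ft_force: [-0.3, -1.8, 0.6]
finger_gap: -0.1
```

```bash
python3 -c "
from h import *
goal(0,8,126);sz('a10')"
```

```text
t 7.9 tcp [562.2  66.6 199.9] unit xy [-0.6 -7.7] tip z 126.9 yaw err deg 0.04 zax [ 0.003  0.003 -1.   ] F [-0.3 -1.8  0.6] gap -0.1
tool delta [  0.6 -15.7   0.9]
```

View pics/a10.png

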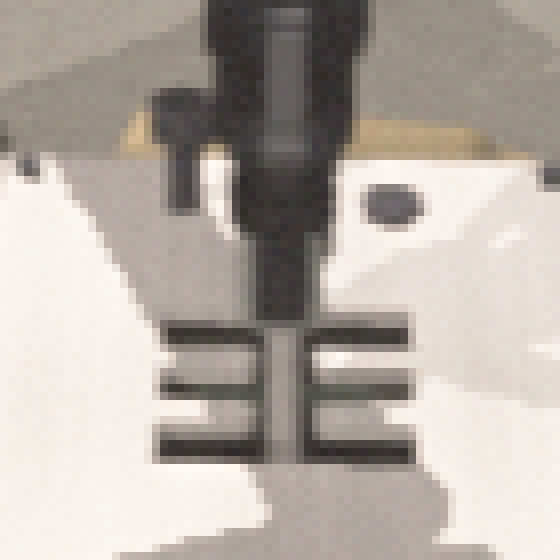

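play_rows([
  [0,-0.003,0,0,0,0,0],
  [0,-0.003,0,0,0,0,0],
  [0,-0.003,0,0,0,0,0],
  [0,-0.002,0,0,0,0,0],
])

```text
time_s: 8.28
tool_pos: [564.6, 78.1, 199.1]
tool_rot: [-0.001, 0.994, -0.111, 0.001]
ft_force: [0.4, -1.4, -0.8]
finger_gap: 0.4
```

```bash
python3 -c "
from h import *
goal(0,8,126);sz('a11');snap('a11b')"
```

```text
t 8.28 tcp [564.6  78.1 199.1] unit xy [-0.8  4. ] tip z 126.1 yaw err deg 0.04 zax [ 0.001  0.001 -1.   ] F [ 0.4 -1.4 -0.8] gap 0.4
tool delta [ 0.8 -4.   0.1]
```

View pics/a11b.png

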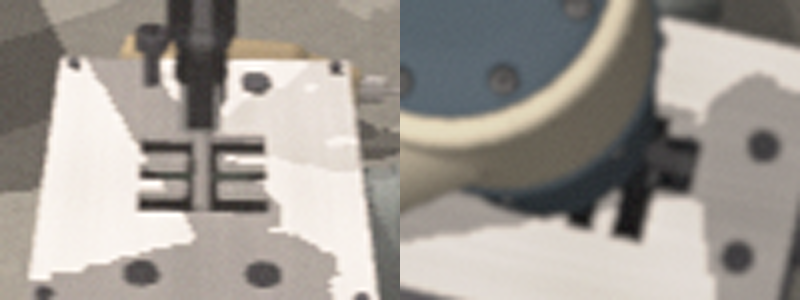

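play_rows([
  [0,-0.002,0,0,0,0,0],
  [0,-0.002,0,0,0,0,0],
  [0,-0.0015,0,0,0,0,0],
])

```text
time_s: 8.68
tool_pos: [565.6, 83.2, 199.1]
tool_rot: [-0.001, 0.994, -0.111, 0.0]
ft_force: [-0.1, -4.1, -1.2]
finger_gap: 0.3
```

```bash
python3 -c "
from h import *
goal(0,10,126)"
```

```text
t 8.68 tcp [565.6  83.2 199.1] unit xy [-1.   9.2] tip z 126.1 yaw err deg 0.02 zax [ 0.001  0.001 -1.   ] F [-0.1 -4.1 -1.2] gap 0.3
tool delta [ 1.  -0.8  0.1]
```

play_rows([
  [0,-0.0015,0,0,0,0,0],
  [0,-0.0015,0,0,0,0,0],
])

```text
time_s: 8.85
tool_pos: [565.8, 84.3, 198.9]
tool_rot: [0.002, 0.994, -0.112, -0.0]
ft_force: [-1.5, -7.0, 0.4]
finger_gap: -0.4
```

```bash
python3 -c "
from h import *
goal(0,10,126)"
```

```text
t 8.85 tcp [565.8  84.3 198.9] unit xy [-1.  10.4] tip z 125.9 yaw err deg 0.01 zax [-0.001 -0.003 -1.   ] F [-1.5 -7.   0.4] gap -0.4
tool delta [ 1.   0.4 -0.1]
```

play_rows([
  [0,0.004,0,0,0,0,0],
  [0,0.006,0,0,0,0,0],
  [0,0.006,0,0,0,0,0],
  [0,0.006,0,0,0,0,0],
  [0,0.005,0,0,0,0,0],
  [0.004,0.002,0,0,0,0,0],
  [0.008,0,0,0,0,0,0],
  [0.008,0,0,0,0,0,0],
  [0.008,0,0,0,0,0,0],
  [0.008,0,0,0,0,0,0],
  [0.006,0,0,0,0,0,0],
  [0,0,0,0,0,0,0],
])

```text
time_s: 9.85
tool_pos: [606.0, 44.8, 200.1]
tool_rot: [-0.001, 0.994, -0.112, 0.002]
ft_force: [0.1, 0.8, -0.2]
finger_gap: -0.1
```

```bash
python3 -c "
from h import *
goal(52,34,126);snap('a12')"
```

```text
t 9.85 tcp [606.   44.8 200.1] unit xy [ 46.9 -19.3] tip z 127.1 yaw err deg 0.0 zax [ 0.004  0.002 -1.   ] F [ 0.1  0.8 -0.2] gap -0.1
tool delta [  5.1 -53.3   1.2]
```

View pics/a12.png

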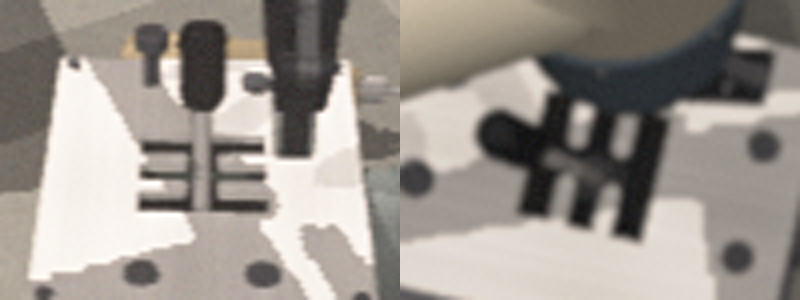

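```bash
python3 -c "
from h import *
for s in(.25,.3,.34): print(s,np.round(proj('top',kn(0,s,142)),1),np.round(proj('side',kn(0,s)),1))
d=np.load('pics/a12.npy');P=cloud('top',d);Z=P[...,2]
Q=(P[...,:2]-O)@U
m=(Z>118)&(abs(Q[...,0])<22)&(Q[...,1]>10)&(Q[...,1]<70)
print(m.sum(),Q[m].min(0),Q[m].max(0),Q[m].mean(0),Z[m].max())
"
```

```text
0.25 [288.4 173. ] [341.2 161.7]
0.3 [285.1 172.3] [341.2 160.9]
0.34 [282.5 171.8] [341.2 160.3]
2753 [-21.99553908  10.00765106] [21.96917679 69.92535063] [-1.11406769 38.95846504] 551.7653247273953
```

```bash
python3 -c "
from h import *
d=np.load('pics/a12.npy');P=cloud('top',d);Z=P[...,2]
Q=(P[...,:2]-O)@U
m=(Z>125)&(Z<175)&(abs(Q[...,0])<30)&(Q[...,1]>10)&(Q[...,1]<70)
print(m.sum(),Q[m].min(0),Q[m].max(0),Q[m].mean(0),Z[m].max())
# expected max y of grip: L142 tip + 13 radius
for s in(.25,.3,.34):print(s,142*np.sin(s)+13*np.cos(s),30+142*np.cos(s)+13*np.sin(s))
"
```

```text
208 [-13.36252679  21.95761096] [10.62859816 54.98638371] [-2.04364956 37.47425134] 167.3845007101945
0.25 47.72722369638064 170.80181535322035
0.3 54.3832437045431 169.49954414243345
0.34 59.61097773586415 168.20649470285574
```

play_rows([
  [0.003,-0.004,0,0,0,0,0],
  [0.001,-0.008,0,0,0,0,0],
  [0,-0.008,0,0,0,0,0],
  [0,-0.008,0,0,0,0,0],
  [0,-0.008,0,0,0,0,0],
  [0,-0.008,0,0,0,0,0],
  [0,-0.007,0,0,0,0,0],
  [0,-0.003,0,0,0,0,0],
  [0,0,0,0,0,0,0],
])

```text
time_s: 10.7
tool_pos: [621.4, 104.6, 200.4]
tool_rot: [-0.002, 0.994, -0.11, 0.002]
ft_force: [-0.3, -0.7, 0.3]
finger_gap: 0.0
```

```bash
python3 -c "
from h import *
goal(30,38,122);sz('a13')"
```

```text
t 10.7 tcp [621.4 104.6 200.4] unit xy [48.7 42.5] tip z 127.4 yaw err deg 0.16 zax [ 0.003  0.003 -1.   ] F [-0.3 -0.7  0.3] gap 0.0
tool delta [-18.7   4.4   5.4]
```

View pics/a13.png

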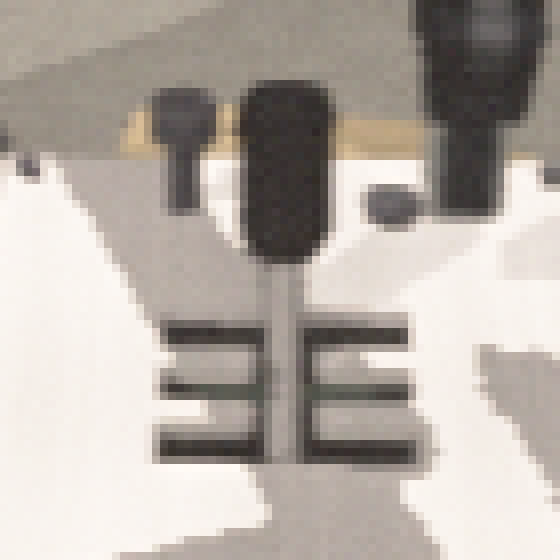

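play_rows([
  [-0.003,0.001,0.002,0,0,0,0],
  [-0.004,0.001,0.002,0,0,0,0],
  [-0.004,0.001,0.001,0,0,0,0],
  [-0.004,0,0,0,0,0,0],
  [-0.003,0,0,0,0,0,0],
  [-0.003,0,0,0,0,0,0],
])

```text
time_s: 11.25
tool_pos: [597.7, 104.5, 194.5]
tool_rot: [-0.001, 0.994, -0.111, 0.001]
ft_force: [0.2, 0.2, -0.9]
finger_gap: -0.1
```

```bash
python3 -c "
from h import *
goal(10,38,122)"
```

```text
t 11.25 tcp [597.7 104.5 194.5] unit xy [25.6 37.1] tip z 121.5 yaw err deg 0.04 zax [ 0.002  0.002 -1.   ] F [ 0.2  0.2 -0.9] gap -0.1
tool delta [-15.6  -0.9  -0.5]
```

play_rows([
  [-0.003,0,0,0,0,0,0],
  [-0.003,0,0,0,0,0,0],
  [-0.003,0,0,0,0,0,0],
  [-0.003,0,0,0,0,0,0],
  [-0.003,0,0,0,0,0,0],
])

```text
time_s: 11.67
tool_pos: [584.1, 107.5, 195.5]
tool_rot: [-0.002, 0.994, -0.111, 0.005]
ft_force: [3.6, -1.2, -1.9]
finger_gap: -0.0
```

```bash
python3 -c "
from h import *
goal(-8,38,122);sz('a14')"
```

```text
t 11.67 tcp [584.1 107.5 195.5] unit xy [11.7 37. ] tip z 122.5 yaw err deg 0.04 zax [ 0.01   0.002 -1.   ] F [ 3.6 -1.2 -1.9] gap -0.0
tool delta [-19.7  -1.    0.4]
```

View pics/a14.png

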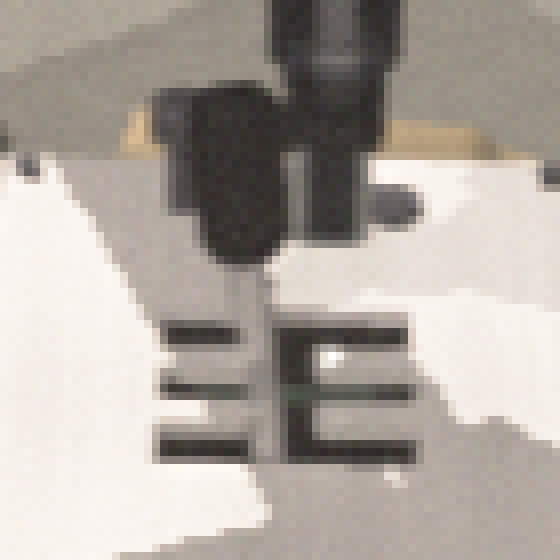

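Lever moves into the lane. Continue.

play_rows([
  [-0.003,0,0,0,-0.3,0,0],
  [-0.003,0,0,0,0,0,0],
  [-0.003,0,0,0,0,0,0],
  [-0.003,0,0,0,0,0,0],
])

```text
time_s: 12.05
tool_pos: [571.3, 110.3, 195.1]
tool_rot: [-0.002, 0.994, -0.111, 0.002]
ft_force: [4.3, -1.5, -2.4]
finger_gap: -0.1
```

```bash
python3 -c "
from h import *
goal(-8,38,122);sz('a15')"
```

```text
t 12.05 tcp [571.3 110.3 195.1] unit xy [-1.4 36.9] tip z 122.1 yaw err deg 0.03 zax [ 0.004  0.003 -1.   ] F [ 4.3 -1.5 -2.4] gap -0.1
tool delta [-6.6 -1.1  0.1]
```

View pics/a15.png

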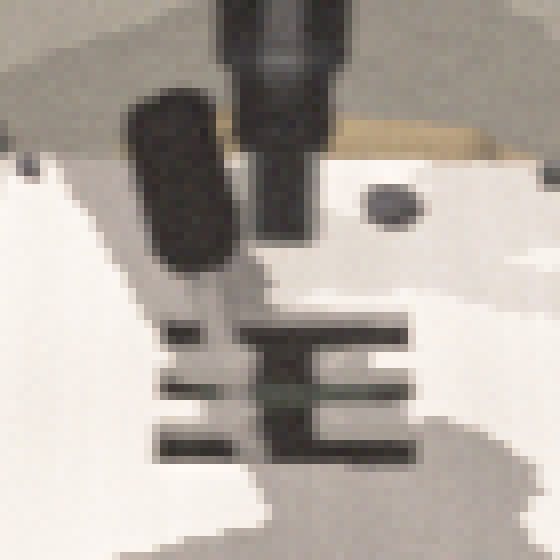

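play_rows([
  [-0.003,0,0,0,0,0,0],
  [-0.002,0,0,0,0,0,0],
  [-0.002,0,0,0,0,0,0],
])

```text
time_s: 12.35
tool_pos: [564.0, 111.9, 195.1]
tool_rot: [-0.002, 0.994, -0.111, 0.002]
ft_force: [11.9, -3.2, -7.5]
finger_gap: 0.2
```

play_rows([
  [-0.002,0,0,0,0,0,0],
  [-0.0015,0,0,0,0,0,0],
])

```text
time_s: 12.52
tool_pos: [563.4, 112.2, 195.4]
tool_rot: [-0.001, 0.994, -0.111, 0.006]
ft_force: [10.3, -2.5, -7.3]
finger_gap: 0.4
```

```bash
python3 -c "
from h import *
goal(-8,38,122);sz('a16')"
```

```text
t 12.52 tcp [563.4 112.2 195.4] unit xy [-9.6 37. ] tip z 122.4 yaw err deg 0.09 zax [ 0.012  0.001 -1.   ] F [10.3 -2.5 -7.3] gap 0.4
tool delta [ 1.6 -1.   0.4]
```

View pics/a16.png

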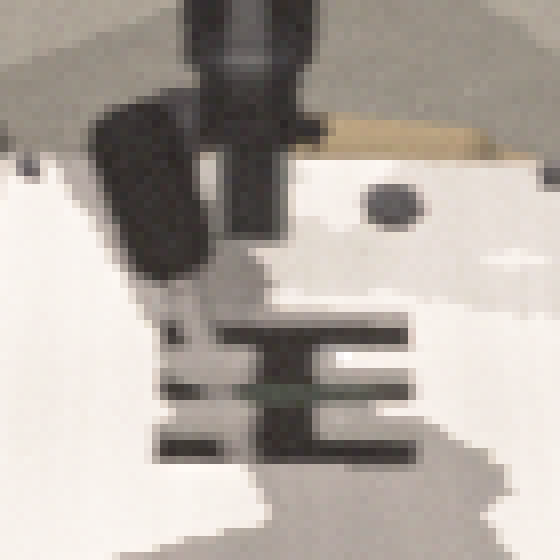

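```bash
python3 -c "
from h import *
for f in(-.2,-.26,-.3,-.33,-.36): print(f,np.round((np.array(proj('side',kn(f,.33)))-[305,140])*8), np.round((np.array(proj('side',kn(f,.33,142)))-[305,140])*8))
"
```

```text
-0.2 [207. 170.] [191.  88.]
-0.26 [182. 175.] [162.  94.]
-0.3 [166. 180.] [142.  99.]
-0.33 [154. 183.] [128. 103.]
-0.36 [142. 187.] [113. 108.]
```

play_rows([
  [0.003,0,0,0,0,0,0],
  [0.006,0,0,0,0,0,0],
  [0.008,0,0,0,0,0,0],
  [0.008,0,0,0,0,0,0],
  [0.008,0,-0.002,0,0,0,0],
  [0.006,0,-0.01,0,0,0,0],
  [0,0,-0.015,0,0,0,0],
  [0,0,-0.02,0,0,0,0],
  [0,0,-0.02,0,0,0,0],
  [0,0,-0.02,0,0,0,0],
  [0,0,-0.01,0,0,0,0],
  [0,0,0,0,0,0,0],
])

```text
time_s: 13.57
tool_pos: [603.3, 102.1, 294.4]
tool_rot: [-0.001, 0.994, -0.111, -0.001]
ft_force: [0.3, 0.4, -0.2]
finger_gap: -0.2
```

```bash
python3 -c "
from h import *
st();sz('a17');q,_=camera('top');cv2.imwrite('pics/a17t.png',q);print(observe()['joint_vel'].round(3))"
```

```text
t 13.57 tcp [603.3 102.1 294.4] unit xy [31.6 36. ] tip z 221.4 yaw err deg 0.01 zax [-0.002  0.001 -1.   ] F [ 0.3  0.4 -0.2] gap -0.2
[ 0.005  0.011 -0.044 -0.009  0.009 -0.002]
```

View pics/a17.png

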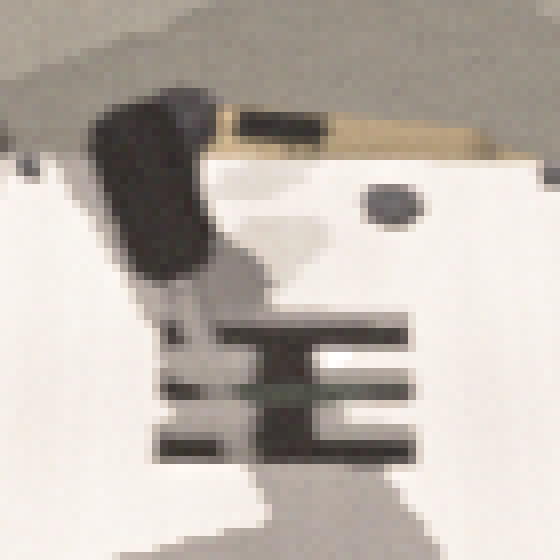

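View pics/a17t.png

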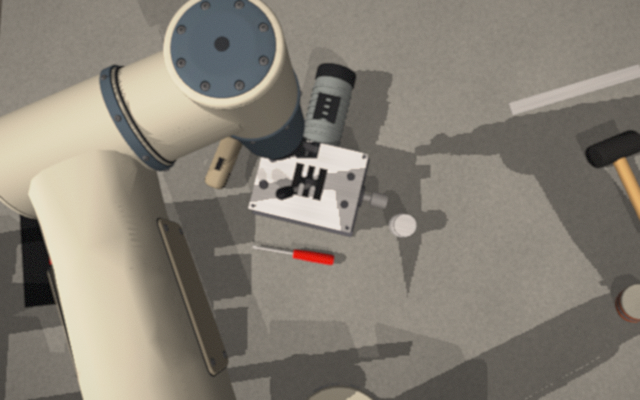

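Picture a17 shows the grip centred near zoom (152, 188), the same as when it was pressed home, so the lever stays in the marked slot. The top view shows the jar at (403, 225) and the screwdriver at (295, 255) unmoved, and the hand is clear. I'm handing in.

```bash
python3 -c "
from workcell import close_job
print(close_job())"
```

```text
the job is handed in; nothing more can be done
None
```

The lever is in the corner slot beside the marker pin (the unit's −x, +y corner), and I handed the job in at about 13.6 s. `close_job` gave no verdict.

**What I did:** With the fingers shut, I pushed the lever a few mm along the middle lane to centre it in the crossbar. I then pushed it across to the +y stop, and along the outer lane in −x until it met the stop. After that I drew the fingers back and raised them.

**Forces:** The readings I took peaked at about 7 N at the +y stop and 14 N at the end stop, against the 38 N limit. I sampled force only at the end of each move call, so short peaks in between would not show.

**Last checks:**
- **Lever along the lane:** the side view puts it at about −0.33 rad, unchanged after I let go.
- **Lever across the lanes:** I did not measure this at the end. When it was first pushed across, the top view put it between about 0.30 and 0.34 rad: the grip's outer edge suggested 0.30, its top height 0.34. The final picture fits 0.33.
- **Other items:** the jar and screwdriver look unmoved in the pictures. The hand tool was partly hidden by the arm at the end, but what can be seen of it is in its original place.
- **Fingers:** the tips ended about 220 mm above the bench with force readings near zero.

**Disagreements:** The two cameras placed the unit's centre about 3 mm apart. I used the top camera's value, which matched the gate and plug positions.

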